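# Move the sorting turntable on to its next notch

### The job

Move the sorting tray on by one station, clockwise as seen from above: pull its red spring ring up out of the notch, bring the tray round, and let the pin spring fully home in the very next notch. Feel for that notch and ease the pin in; never force the tray against the pin. Let go at the end, leave the things in the tray standing and lying in it, and do not disturb the clipboard frame on the counter.

Things in the scene. Friction and masses are not known exactly. Their poses are not given: they have to be found in the camera images.
- turntable: Sorting turntable's fixed grey disc, 394 mm across, 18 mm thick, on the counter; origin under its centre, z up. Its -x axis points from its centre to the notch the pin starts in.
- turntable_axis (a point): Point on the vertical axis of the turntable, 47 mm above the counter. A round white tray, 280 mm across (floor 29 mm, rim 47 mm above the counter), turns about it over the disc. A 32 mm wide aluminium lug sticks out from the tray's rim, top 45 mm above the counter, and carries an upright spring plunger whose pin locks the tray.
- start_notch (a point): Mouth of the notch the pin starts in, 165 mm from the axis, 31 mm above the counter. It is cut in a steel keeper clamped on the disc; 3 more like it stand on the same circle. Each: a 13 mm wide notch in the middle with upright walls, on either side a 12 mm flat, 13 mm above the disc, then a 40 mm long ramp down to the disc (about 117 mm long in all).
- pin_tip (a point): Lowest point of the plunger's 10 mm thick round-nosed steel pin, under the lug, 165 mm from the axis. Home: 20 mm above the counter, 11 mm deep in the notch. Keepers are clamped by hand: the next notch clockwise lies 0.74 to 1.0 rad on from the start and has to be felt for; the one after it is at 1.77 rad, one anticlockwise at -0.84 rad.
- ring_centre (a point): Centre of the red pull ring on top of the plunger: upright, 38 mm over all, made of 8 mm round bar, in the plane through the turntable axis, so that its flat sides face along its way round. With the pin home it is 83 mm above the counter. Below it the plunger's steel sleeve, 21 mm wide and 16 mm high, stands on the lug. Nothing else near but the tray's rim, 25 mm inboard.
- tray (a joint): Turn of the tray about its axis, rad: 0 at the start, growing clockwise seen from above. Unlocked it turns with light friction, about 1 N at the ring. In a notch it has about 0.01 rad of play either way.
- pull_ring (a joint): Rise of ring and pin, m: 0 = home (in a notch, or hanging 2 mm over the disc between keepers); from 0.011 clear of the keepers; 0.014 = firm stop. Spring: 4 N down at 0, 7 N at the stop. Left free, a ramp lifts it as the tray is pushed on at lug or sleeve (about 5 N there; fingers rubbing on the ring hinder the rise), it slides over the flat and drops into the notch.
- gallipot: Squat stainless gallipot, 76 mm wide with a rolled rim, 49 mm high, standing loose in the tray; origin under its centre, z up.
- cup_stack: Stack of translucent blue pill cups, 45 mm wide, 58 mm high, standing loose in the tray; origin under its centre, z up.
- slide_clamp: Red plastic slide clamp, 60 x 22 x 5 mm, lying loose in the tray bay next to the lug; origin under its centre.
- clipboard_frame: Aluminium clipboard frame, 310 x 230 x 18 mm, lying on the counter to the robot's right; origin under its centre, long side along x.
Mind the look-alikes: they are no part of the job. Of the things like the slide_clamp, leave any that is purple, turquoise or yellow; of the rest the smaller one is meant.

How it is judged:
On the way, in this order (a step that is already met when the one before it is completed fails the run):
1. the ring is pulled up so that the pin is clear of the notch it starts in (value of joint pull_ring above 0.0105 m and value of joint tray below 0.1 rad), for 0.1 s.
2. the tray is being brought round clockwise, off the first keeper (value of joint tray above 0.3 rad), for 0.05 s.
At the end, for the whole second after the job is handed in: The pin is home in the next notch clockwise (ring within 2 mm of fully down, tray turned 0.70 to 1.04 rad), the tray at rest, the gallipot and cup stack upright in the tray and the slide clamp in it too (all within 125 mm of the axis) (value of joint pull_ring below 0.002 m and value of joint tray between 0.7 and 1.04 rad and velocity of joint tray between -0.05 and 0.05 rad/s and horizontal distance between each of gallipot, cup_stack, slide_clamp and turntable_axis below 0.125 m and angle between each of gallipot, cup_stack's own z axis and vertical below 0.2 rad); the robot touches nothing.
It fails at once if the pin is forced: more than 18 N between the pin and a keeper (contact force between pull_ring and turntable above 18 N).
It fails at once if the gallipot or the cup stack is tipped (over 0.5 rad) (angle between any of gallipot, cup_stack's own z axis and vertical above 0.5 rad).
It fails at once if the clipboard frame is pushed more than 15 mm (distance of clipboard_frame from where it was at the start of the episode above 0.015 m).
It also fails if it takes over 72 s, if anything falls off the work surface, if the arm or the gripper's body presses on something with over 40 N, if the wrist force passes 120 N, or if a joint passes its speed limit or range.

### The arm

A 7-joint arm with a two-finger parallel gripper is mounted at the origin on the work surface. World frame = base frame: x ahead of the robot, y to its left, z up, the work surface at z = 0. Lengths are in m, angles in rad, forces in N, time in s.
With the tool pointing down it reaches from about 0.35 to 0.775 m from the base axis. Payload 3.1 kg.
Tool frame: the origin (TCP) lies midway between the tips of the shut fingers; the grasp point (between the pads) lies 19 mm behind it; z points along the fingers, y is the direction in which the jaws open and shut (so a half turn about z gives the same grasp; the last joint's range is limited). The gripper opens to 85 mm and grips with 20 to 120 N. Pads are 22 mm wide; open, the fingers measure 114 mm over their backs; the gripper's body (76 mm by 85 mm) begins 54 mm behind the grasp point. The pads swing forward as they close: fully open they stand 13 mm farther back than shut.
Start: joints at [1.126, 0.311, 0.014, 1.512, -0.004, 1.319, -0.027], TCP at [0.216, -0.506, 0.231] pointing down, gripper open.
Joint ranges: [-2.7, 2.7], [-0.3, 1.91], [-1.27, 1.3], [0.12, 2.57], [-1.44, 4.58], [0.2, 2.03], [-3.05, 3.05]. Speed limits (rad/s): [2.79, 2.79, 3.14, 3.14, 3.14, 3.14, 3.14].

### API

Orientations are given as a unit quaternion [x, y, z, w].
In Python, from rig import bot, eyes, close_job, spotter gives the robot as it stands. The module is installed in compiled form; this text tells all that it offers.
- The arm moves only by the tool apply_moves, never from a script. Its argument "rows" is a list of rows, each a list of 3 entries, a list of its own where there are three numbers: the shift along the tool's x, y, z in mm, then the turn, a rotation vector about the tool's x, y, z in degrees, then the closure, from 0 (fully open) to 1 (shut). In form: [[[tx, ty, tz], [rx, ry, rz], claw], ...]. A call has 1 to 12 rows; each row shifts and turns the commanded pose from where the row before left it, along the tool's axes as they then stand; what a row does not reach is not made up. A row lasts 1/8 s, in which the tool goes at most 62.5 mm and 10.7 degrees, less where a joint would pass 70% of its speed; a pose out of reach is approached as far as the arm can. A call is refused whole if a number of a shift passes 62.5 or a number of a turn 10.7, either way. A call with a gripper value outside its range is refused whole. The fingers move at their own pace and stop on an object; "grip_force" is the grip in N (left out, the last holds). Time passes only in rows, so rows that do not move let the fingers close. It gives the time, the measured TCP pose, the force and the opening at its end, in the units of the state.
- bot.read_state(): the state, without advancing time (a new reading comes with each control period).
- eyes.grab_frame(name): name is "scene" or "top" or "wrist"; returns the picture (480x640x3 uint8, red, green, blue); there is no depth.
- eyes.get_calibration(name): a dict with "camera_matrix" (3x3 intrinsics, pixels), "origin" and "orientation" of the camera in the world; the wrist camera has in their place "T_tool_cam" (4x4, takes a point from camera to tool coordinates, whose origin is the TCP and whose axes are the flange's). Camera axes: x right, y down, z forward; pixel columns grow to the right and rows downward; lengths in m; the calibration is good to about 2 mm. A picture is of the moment at which its call begins: read the wrist's pose just before it. get_calibration takes no time and is no camera call.
- close_job(): hands the job in, once; it reports no verdict.
Trained networks look in the newest picture that a camera, given by its name, has taken for a name from the list of things; names that differ only in an ending like _2 or _b are one class to them, and where a whole thing is asked for, a point or a joint stands for the part that bears it (a point fixed in the world has none). Each returns a list of dicts, best first, with "p" (0 to 1); they miss things now and then, are a little off and sometimes report something else, mostly with a low value. They report only what shows in the picture. A call takes as long as a camera call. They do not tell look-alikes from the thing itself.
- spotter.boxes_of(camera, name): "location" ([x, y, z] in m, in world coordinates, good to about 4 mm: the middle of the surface that is visible of it).
The state is a dict: "t": time; "qpos": joint angles; "qd": joint speeds; "effort": joint torques, N m; "eef_pos": TCP position; "tcp_rot": TCP orientation; "ft_force": force on the tool from outside, world axes, zero at the start; "moment": the same for the moment, N m; "opening": finger opening in m.
Only numpy, scipy, OpenCV 4.12 (cv2) and the standard library are available. Lean on these libraries where they do the work, as an engineer would, in place of code of your own. Each camera call takes 0.05 s, during which the arm holds its last target.

## Working session

There is one attempt and no reset: what is moved stays moved. The work goes in short steps, Python scripts to look and compute and a tool call to move; the robot and the scene stay as the last step left them, time stands still between calls to the robot, and variables do not carry over. Pictures are saved under pics/ and viewed, and the job is handed in when it is done.

Besides the shell and the picture viewer there is one more tool, called as name(argument=value, ...), one argument or row to a line, values as JSON. apply_moves: Moves the arm, as the interface text tells. Its arguments: {"type":"object","properties":{"rows":{"type":"array"},"grip_force":{"type":"number"}},"required":["rows"]}

```bash
mkdir -p pics; ls; cat > h.py <<'E'
import numpy as np, cv2
from rig import bot, eyes, close_job, spotter
from scipy.spatial.transform import Rotation as R
def shot(cam,fn):
    s=bot.read_state(); im=eyes.grab_frame(cam); cv2.imwrite('pics/'+fn,im[:,:,::-1]); return im,s
E
python3 - <<'E'
from h import *
for c in('scene','top','wrist'):
    shot(c,c+'0.png')
    print(c,eyes.get_calibration(c))
for n in('turntable','ring_centre','slide_clamp','gallipot','cup_stack','clipboard_frame','pull_ring','tray'):
    for c in('top','scene'):
        print(n,c,[(np.round(d['location'],3).tolist(),round(d['p'],2)) for d in spotter.boxes_of(c,n)])
print(bot.read_state())
E
```

```text
pics
scene {'camera_matrix': array([[525.94307367,   0.        , 308.97429717],
       [  0.        , 525.94307367, 244.69848977],
       [  0.        ,   0.        ,   1.        ]]), 'origin': array([ 1.00922467, -0.87899286,  0.78761369]), 'orientation': array([ 0.86581475,  0.27346733, -0.11515882, -0.40288818])}
top {'camera_matrix': array([[489.9178041,   0.       , 317.4747042],
       [  0.       , 489.9178041, 237.3951193],
       [  0.       ,   0.       ,   1.       ]]), 'origin': array([ 0.46657513, -0.16124734,  1.01903049]), 'orientation': array([ 0.71455851, -0.69768723,  0.04691305, -0.02092437])}
wrist {'camera_matrix': array([[348.87513282,   0.        , 315.25564293],
       [  0.        , 348.87513282, 241.80308575],
       [  0.        ,   0.        ,   1.        ]]), 'T_tool_cam': array([[-2.17183137e-05, -9.66058244e-01, -2.58324349e-01,
         6.44221010e-02],
       [ 9.99999946e-01,  6.34857489e-05, -3.21492124e-04,
         1.33424976e-04],
       [ 3.26980031e-04, -2.58324342e-01,  9.66058190e-01,
        -1.42714376e-01],
       [ 0.00000000e+00,  0.0000
[... 1179 characters left out ...]
544, 0.01], 0.36)]
{'t': 0.95, 'qpos': array([ 1.1263046 ,  0.31089555,  0.01402368,  1.51149117, -0.00441586,
        1.31921466, -0.02719433]), 'qd': array([-0.00043205, -0.00068101, -0.00011397,  0.00102088, -0.00062486,
        0.00036122,  0.00134925]), 'effort': array([ 1.42319273e-04, -3.79804158e+01,  1.46017782e-01, -2.30864382e+01,
        1.23588202e-02,  1.88069236e-03,  4.78682566e-06]), 'eef_pos': array([ 0.21562201, -0.50598763,  0.2313099 ]), 'tcp_rot': array([ 9.79782804e-01,  2.00064132e-01, -3.80902590e-06,  1.23202681e-05]), 'ft_force': array([ 0.11176083, -0.22267394, -0.03677952]), 'moment': array([-0.02519716,  0.03746275,  0.00460875]), 'opening': 0.08492388270433812}
```

View pics/top0.png

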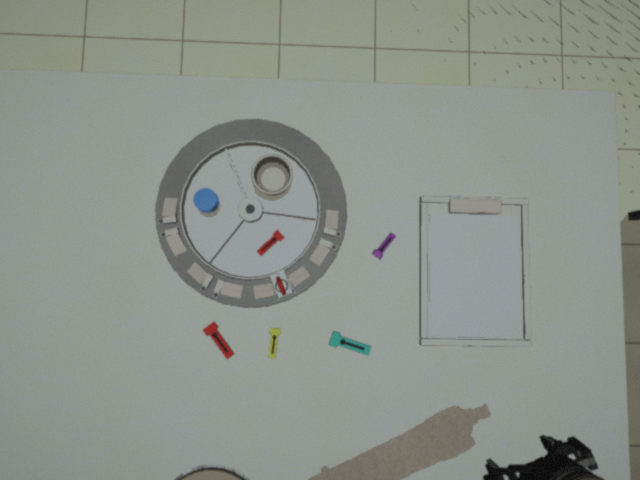

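View pics/scene0.png

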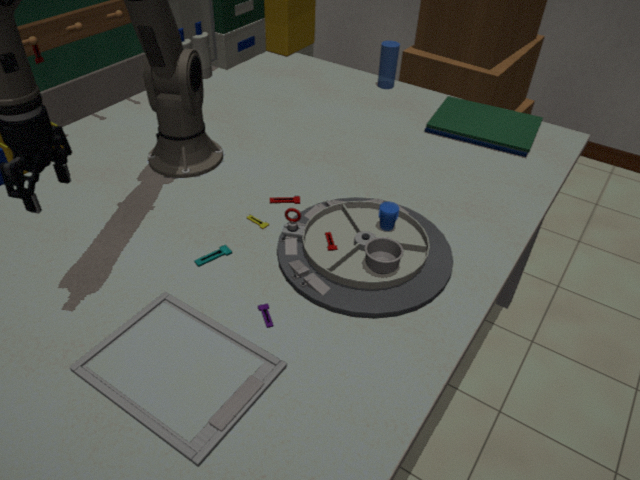

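```bash
cat >> h.py <<'E'
def ray2z(cam,uv,z):
    c=eyes.get_calibration(cam); K=c['camera_matrix']; Rm=R.from_quat(c['orientation']).as_matrix(); o=c['origin']
    uv=np.atleast_2d(np.array(uv,float)); d=(np.c_[uv,np.ones(len(uv))]@np.linalg.inv(K).T)@Rm.T
    z=np.asarray(z)*np.ones(len(uv))
    return o+d*((z-o[2])/d[:,2])[:,None]
def proj(cam,P):
    c=eyes.get_calibration(cam); K=c['camera_matrix']; Rm=R.from_quat(c['orientation']).as_matrix()
    p=(np.atleast_2d(P)-c['origin'])@Rm@K.T; return p[:,:2]/p[:,2:]
E
python3 - <<'E'
from h import *
im=cv2.imread('pics/top0.png')
# disc fit: pixel grey darker
g=im.max(2); hsv=cv2.cvtColor(im,cv2.COLOR_BGR2HSV)
m=((g<150)&(hsv[:,:,1]<40)).astype(np.uint8); m[:,:140]=0;m[:,360:]=0;m[:110]=0;m[315:]=0
cs,_=cv2.findContours(m,cv2.RETR_EXTERNAL,cv2.CHAIN_APPROX_NONE)
c=max(cs,key=cv2.contourArea)[:,0]; print(len(c),cv2.boundingRect(c))
P=ray2z('top',c,0.018)[:,:2]
def fit(P):
    A=np.c_[2*P,np.ones(len(P))];s=np.linalg.lstsq(A,(P**2).sum(1),rcond=None)[0]
    return s[:2],np.sqrt(s[2]+s[:2]@s[:2])
for i in range(4):
    ct,r=fit(P);e=np.hypot(*(P-ct).T)-r;P=P[abs(e)<0.004]
print('centre',ct,r,len(P),e.std())
red=((hsv[:,:,1]>120)&((hsv[:,:,0]<10)|(hsv[:,:,0]>170))).astype(np.uint8)
n,l,st,cen=cv2.connectedComponentsWithStats(red)
for i in range(1,n):
    if st[i,4]>20: print(st[i],cen[i],ray2z('top',cen[i],0.083)[0])
crop=cv2.resize(im[185:310,150:350],None,fx=4,fy=4,interpolation=cv2.INTER_CUBIC);cv2.imwrite('pics/crop1.png',crop)
E
```

```text
543 (154, 118, 194, 191)
centre [ 0.61435094 -0.06006397] 0.1967167768952597 543 0.0007393386788545617
[258 231  25  24 169] [270.14792899 242.29585799] [ 0.54540023 -0.10439717  0.083     ]
[277 278   8  16  57] [280.47368421 285.36842105] [ 0.46390961 -0.12649075  0.083     ]
[204 323  29  35 311] [218.12861736 339.31832797] [ 0.36103763 -0.01317922  0.083     ]
```

View pics/crop1.png

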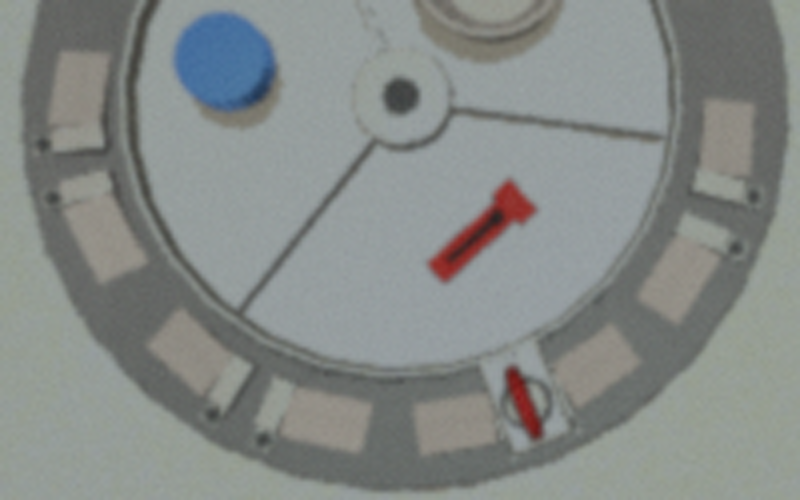

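```bash
python3 - <<'E'
from h import *
ct=np.array([0.61435,-0.06006]); 
a0=np.arctan2(-0.12649+0.06006,0.46391-0.61435)
def T(x,y):return [(x+.5)/4-.5+150,(y+.5)/4-.5+185]
def ang(p,z=0.031):
    P=ray2z('top',[T(*p)],z)[0,:2]-ct; return round(float((a0-np.arctan2(P[1],P[0])+np.pi)%(2*np.pi)-np.pi),4),round(float(np.hypot(*P)),4)
print('a0',a0)
for n,p in dict(dotR=(263,438),dotL=(212,413),edgeR=(263,405),edgeL=(239,391),dot2a=(43,144),dot2b=(53,197),dm1=(754,196),dm2=(736,247)).items(): print(n,ang(p))
# circumferential profile, at r=.165 and z=.031, brightness
im=cv2.imread('pics/top0.png').astype(np.float32)
for r in(.158,.165,.172):
    th=np.arange(.4,1.3,.01); a=a0-th
    uv=proj('top',np.c_[ct[0]+r*np.cos(a),ct[1]+r*np.sin(a),0*a+.031]).astype(np.float32)
    v=cv2.remap(im.mean(2),uv[:,0].copy(),uv[:,1].copy(),cv2.INTER_LINEAR).ravel()
    print(r,[(round(float(t),2),int(x)) for t,x in zip(th,v)][10:75])
E
```

```text
a0 -2.7257700283722808
dotR (0.7755, 0.1824)
dotL (0.9306, 0.1826)
edgeR (0.8136, 0.1675)
edgeL (0.8965, 0.1666)
dot2a (1.8407, 0.182)
dot2b (1.6901, 0.1816)
dm1 (-0.9162, 0.1835)
dm2 (-0.7656, 0.1834)
0.158 [(0.5, 136), (0.51, 141), (0.52, 142), (0.53, 142), (0.54, 143), (0.55, 141), (0.56, 141), (0.57, 144), (0.58, 143), (0.59, 142), (0.6, 141), (0.61, 141), (0.62, 144), (0.63, 143), (0.64, 142), (0.65, 142), (0.66, 143), (0.67, 142), (0.68, 142), (0.69, 143), (0.7, 143), (0.71, 142), (0.72, 140), (0.73, 138), (0.74, 138), (0.75, 144), (0.76, 149), (0.77, 150), (0.78, 150), (0.79, 149), (0.8, 145), (0.81, 137), (0.82, 123), (0.83, 111), (0.84, 104), (0.85, 102), (0.86, 102), (0.87, 97), (0.88, 91), (0.89, 92), (0.9, 117), (0.91, 139), (0.92, 148), (0.93, 149), (0.94, 148), (0.95, 148), (0.96, 147), (0.97, 142), (0.98, 140), (0.99, 137), (1.0, 138), (1.01, 139), (1.02, 139), (1.03, 138), (1.04, 137), (1.05, 137), (1.06, 138), (1.07, 140), (1.08, 138), (1.09, 137), (1.1, 137), (1.11, 138), (1.12, 137), (1.13, 136), (1.14, 137)]
0.165 [(0.5, 130), (0.51, 137), (0.52, 139), (0.53, 140)
[... 928 characters left out ...]
143), (0.61, 142), (0.62, 142), (0.63, 143), (0.64, 142), (0.65, 142), (0.66, 142), (0.67, 142), (0.68, 142), (0.69, 142), (0.7, 142), (0.71, 142), (0.72, 141), (0.73, 136), (0.74, 126), (0.75, 129), (0.76, 142), (0.77, 149), (0.78, 146), (0.79, 148), (0.8, 147), (0.81, 138), (0.82, 116), (0.83, 104), (0.84, 102), (0.85, 103), (0.86, 104), (0.87, 102), (0.88, 92), (0.89, 90), (0.9, 108), (0.91, 138), (0.92, 147), (0.93, 147), (0.94, 148), (0.95, 148), (0.96, 138), (0.97, 126), (0.98, 125), (0.99, 132), (1.0, 137), (1.01, 137), (1.02, 136), (1.03, 138), (1.04, 139), (1.05, 139), (1.06, 140), (1.07, 139), (1.08, 138), (1.09, 137), (1.1, 137), (1.11, 140), (1.12, 139), (1.13, 138), (1.14, 138)]
```

apply_moves(
  rows=[
    [[20,-13,0],[0,0,0],0],
    [[38,-25,0],[0,0,0],0],
    [[38,-25,5],[0,0,-0.7],0],
    [[38,-25,5],[0,0,0],0],
    [[38,-25,5],[0,0,0],0],
    [[38,-25,5],[0,0,0],0],
    [[38,-25,5],[0,0,0],0],
    [[38,-25,5],[0,0,0],0],
    [[38,-25,10],[0,0,0],0],
    [[38,-25,10],[0,0,0],0],
    [[20,-13,10],[0,0,0],0],
    [[0,0,0],[0,0,0],0],
  ],
)

```text
t: 2.45
eef_pos: [0.4654, -0.1207, 0.1707]
tcp_rot: [0.978, 0.208, -0.0, -0.001]
ft_force: [0.2, 0.5, 0.1]
opening: 0.085
```

```bash
cat >> h.py <<'E'
ct=np.array([0.61435,-0.06006]); a0=-2.72577
def tc(s): # table coords
    p=s['eef_pos']; Rm=R.from_quat(s['tcp_rot']).as_matrix(); d=p[:2]-ct
    th=(a0-np.arctan2(d[1],d[0])+np.pi)%(2*np.pi)-np.pi
    yaw=np.arctan2(Rm[1,0],Rm[0,0]); want=a0+np.pi-th
    f=Rm.T@s['ft_force']
    return 't%.2f th=%.4f r=%.1f z=%.1f yawerr=%.2fdeg tilt=%.2f open=%.1f f_tool=%s'%(s['t'],th,1e3*np.hypot(*d),1e3*p[2],np.degrees(yaw-want),np.degrees(np.arccos(-Rm[2,2])),1e3*s['opening'],np.round(f,1))
def wproj(s,P):
    c=eyes.get_calibration('wrist');T=np.eye(4);T[:3,:3]=R.from_quat(s['tcp_rot']).as_matrix();T[:3,3]=s['eef_pos']
    W=T@c['T_tool_cam']; p=(np.atleast_2d(P)-W[:3,3])@W[:3,:3]@c['camera_matrix'].T; return p[:,:2]/p[:,2:]
def ringpt(z,th=0,r=.165): a=a0-th; return np.array([ct[0]+r*np.cos(a),ct[1]+r*np.sin(a),z])
E
python3 - <<'E'
from h import *
im,s=shot('wrist','w1.png'); print(tc(s),s['eef_pos'])
print(wproj(s,[ringpt(.102),ringpt(.083),ringpt(.083,r=.146),ringpt(.083,r=.184),ringpt(.061)]))
E
```

```text
t2.45 th=0.0295 r=160.8 z=170.7 yawerr=1.93deg tilt=0.10 open=85.0 f_tool=[ 0.4 -0.4 -0.1] [ 0.46539655 -0.12065467  0.17070152]
[[322.77738266 260.23092836]
 [322.25923567 251.68440537]
 [322.52483038 224.69229285]
 [322.00429331 277.59392932]
 [321.75011123 243.28670398]]
```

View pics/w1.png

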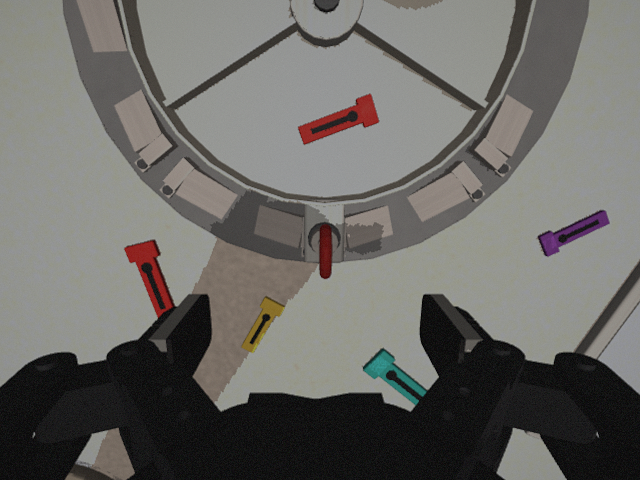

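```bash
cat >> h.py <<'E'
def ringw(im,s,z,box=None):
    hsv=cv2.cvtColor(im[:,:,::-1].copy(),cv2.COLOR_BGR2HSV)
    m=((hsv[:,:,1]>130)&((hsv[:,:,0]<10)|(hsv[:,:,0]>170))).astype(np.uint8)
    n,l,st,cen=cv2.connectedComponentsWithStats(m)
    c=eyes.get_calibration('wrist')
    for i in range(1,n):
        if st[i,4]>60:
            d=np.array([cen[i][0],cen[i][1],1.]); d=c['T_tool_cam'][:3,:3]@np.linalg.inv(c['camera_matrix'])@d; o=c['T_tool_cam'][:3,3]
            zt=s['eef_pos'][2]-z  # tool z of the point
            print(st[i],cen[i].round(1),'tool xy mm',((o+d*(zt-o[2])/d[2])*1e3).round(1))
E
python3 - <<'E'
from h import *
im=cv2.imread('pics/w1.png')[:,:,::-1].copy(); s=bot.read_state()
ringw(im,s,.09)
Rm=R.from_quat(s['tcp_rot']).as_matrix(); print((ringpt(.083)-s['eef_pos'])@Rm*1e3)
print(wproj(s,[np.r_[ct,.047]]))
E
```

```text
[ 298   94   81   50 1356] [341.5 119.9] tool xy mm [81.2 16.  81.1]
[320 224  12  55 581] [325.1 250.8] tool xy mm [-1.7  6.6 81.1]
[ 125  241   49   78 1394] [150.6 273. ] tool xy mm [ -17.4 -112.    81.1]
[-2.83724097  2.91737753 88.12645889]
[[319.81022372  -3.45157292]]
```

apply_moves(
  rows=[
    [[-1.5,2,15],[0,0,0],0],
    [[-1,2,20],[0,0,0],0],
    [[0,0,13],[0,0,0],0],
    [[0,0,0],[0,0,0],0],
    [[0,0,0],[0,0,0],0],
  ],
)

```text
t: 3.12
eef_pos: [0.4648, -0.128, 0.1237]
tcp_rot: [0.979, 0.206, 0.0, 0.0]
ft_force: [0.4, 0.3, 0.5]
opening: 0.0853
```

```bash
python3 - <<'E'
from h import *
im,s=shot('wrist','w2.png'); print(tc(s),s['qd'].round(3))
Rm=R.from_quat(s['tcp_rot']).as_matrix(); print((ringpt(.083)-s['eef_pos'])@Rm*1e3, wproj(s,[ringpt(.083),np.r_[ct,.047]]))
ringw(im,s,.085); print(tc(bot.read_state()))
E
```

```text
t3.12 th=-0.0108 r=164.3 z=123.7 yawerr=-0.69deg tilt=0.06 open=85.3 f_tool=[ 0.5 -0.1 -0.5] [-0.004 -0.008 -0.005 -0.009 -0.    -0.001 -0.002]
[-0.783266   -1.80083773 40.73962442] [[311.90585565 269.84668153]
 [311.36186505 -44.835611  ]]
[ 283   76   97   62 2021] [335.6 108.2] tool xy mm [83.4 10.  38.7]
[308 236  15  68 929] [314.9 268.9] tool xy mm [ 0.5 -0.1 38.7]
[  84  252   62   91 2036] [116.4 292.3] tool xy mm [ -13.4 -111.3   38.7]
t3.17 th=-0.0112 r=164.0 z=124.0 yawerr=-0.70deg tilt=0.09 open=85.4 f_tool=[ 0.   0.1 -0.5]
```

View pics/w2.png

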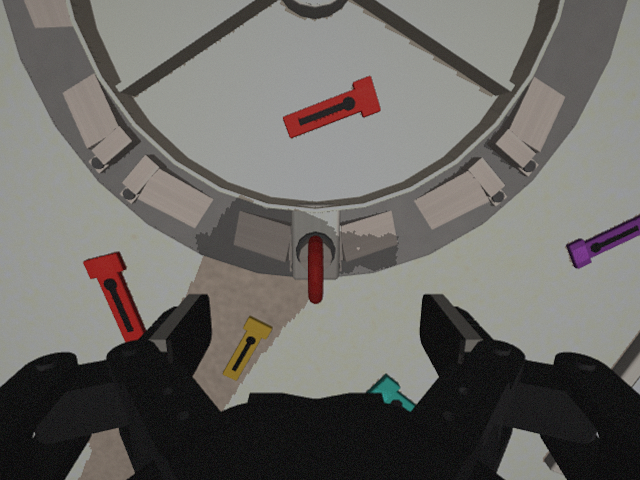

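apply_moves(
  rows=[
    [[0,0,12],[0,0,0],0.3],
    [[0,0,18],[0,0,0],0.5],
    [[0,0,16],[0,0,0],0.7],
    [[0,0,8],[0,0,0],0.78],
    [[0,0,0],[0,0,0],0.8],
    [[0,0,0],[0,0,0],0.8],
    [[0,0,0],[0,0,0],0.8],
  ],
  grip_force=20,
)

```text
t: 4.05
eef_pos: [0.4651, -0.1278, 0.0699]
tcp_rot: [0.979, 0.206, 0.001, 0.0]
ft_force: [-0.3, 1.3, 0.5]
opening: 0.0173
```

```bash
sed -i 's/^ct=.*/ct=np.array([0.6151,-0.0617]); a0=-2.72577/' h.py; python3 - <<'E'
from h import *
im,s=shot('wrist','w3.png'); print(tc(s),s['qd'].round(3))
ringw(im,s,.085)
im,s=shot('scene','s3.png'); c=im[150:270,230:350]; cv2.imwrite('pics/s3c.png',cv2.resize(c,None,fx=5,fy=5,interpolation=cv2.INTER_CUBIC)[:,:,::-1])
E
```

```text
t4.05 th=0.0006 r=163.9 z=69.9 yawerr=-0.01deg tilt=0.09 open=17.3 f_tool=[ 0.3 -1.3 -0.5] [-0.001  0.001 -0.001  0.001 -0.001 -0.     0.001]
[ 273   54  128   81 3530] [342.7  96.2] tool xy mm [ 81.7   9.4 -15.1]
[ 305  268   21   94 1821] [315.2 314.9] tool xy mm [ -0.1   0.1 -15.1]
[  29  277   81  109 3102] [ 71.5 324. ] tool xy mm [ -4.1 -98.5 -15.1]
```

View pics/w3.png

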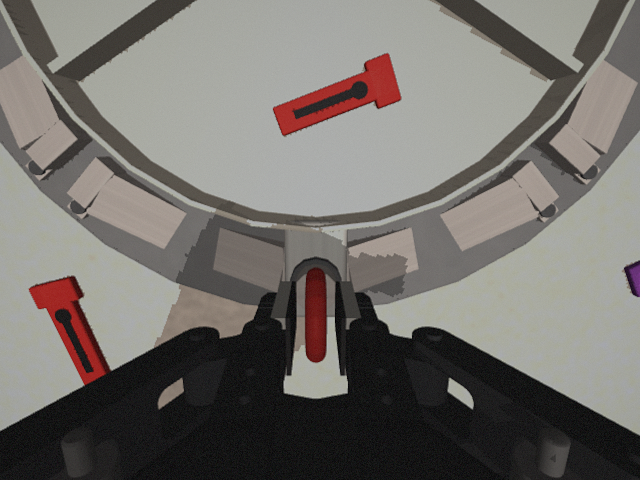

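View pics/s3c.png

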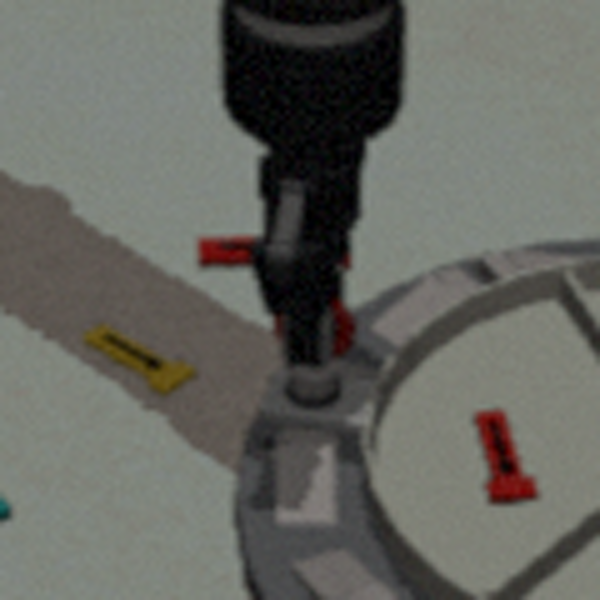

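apply_moves(
  rows=[
    [[0,0,0],[0,0,0],0.86],
    [[0,0,0],[0,0,0],0.88],
    [[0,0,0],[0,0,0],0.9],
    [[0,0,0],[0,0,0],0.92],
    [[0,0,0],[0,0,0],0.92],
  ],
  grip_force=20,
)

```text
t: 4.78
eef_pos: [0.4645, -0.1278, 0.0694]
tcp_rot: [0.979, 0.206, 0.0, 0.0]
ft_force: [0.5, -0.5, 1.0]
opening: 0.0076
```

```bash
python3 -c "
from h import *
print(tc(bot.read_state()))"
```

```text
t4.78 th=0.0019 r=164.4 z=69.4 yawerr=0.06deg tilt=0.02 open=7.6 f_tool=[ 0.3  0.6 -1. ]
```

apply_moves(
  rows=[
    [[0,0,0],[0,0,0],1.0],
    [[0,0,0],[0,0,0],1.0],
    [[0,0,-1],[0,0,0],1.0],
    [[0,0,-2],[0,0,0],1.0],
    [[0,0,0],[0,0,0],1.0],
  ],
  grip_force=35,
)

```text
t: 5.4
eef_pos: [0.4643, -0.1275, 0.072]
tcp_rot: [0.979, 0.206, -0.0, -0.0]
ft_force: [1.2, -0.6, -5.5]
opening: 0.0069
```

```bash
python3 -c "
from h import *
print(tc(bot.read_state()))"
```

```text
t5.40 th=0.0045 r=164.5 z=72.0 yawerr=0.22deg tilt=0.03 open=6.9 f_tool=[0.8 1.  5.5]
```

apply_moves(
  rows=[
    [[0,0,-2],[0,0,0],1.0],
    [[0,0,-3],[0,0,0],1.0],
    [[0,0,-3],[0,0,0],1.0],
    [[0,0,-2],[0,0,0],1.0],
    [[0,0,0],[0,0,0],1.0],
    [[0,0,0],[0,0,0],1.0],
  ],
)

```text
t: 6.15
eef_pos: [0.4643, -0.1274, 0.0821]
tcp_rot: [0.979, 0.206, -0.0, -0.0]
ft_force: [1.1, 1.7, -8.0]
opening: 0.007
```

```bash
python3 -c "
from h import *
im,s=shot('wrist','w4.png');print(tc(s))
im,s=shot('scene','s4.png'); c=im[150:270,230:350]; cv2.imwrite('pics/s4c.png',cv2.resize(c,None,fx=5,fy=5,interpolation=cv2.INTER_CUBIC)[:,:,::-1])
print(tc(bot.read_state()))
"
```

```text
t6.15 th=0.0047 r=164.5 z=82.1 yawerr=0.23deg tilt=0.03 open=7.0 f_tool=[ 1.7 -1.1  8. ]
t6.25 th=0.0046 r=164.5 z=82.1 yawerr=0.22deg tilt=0.03 open=7.3 f_tool=[3.1 0.5 7.2]
```

View pics/s4c.png

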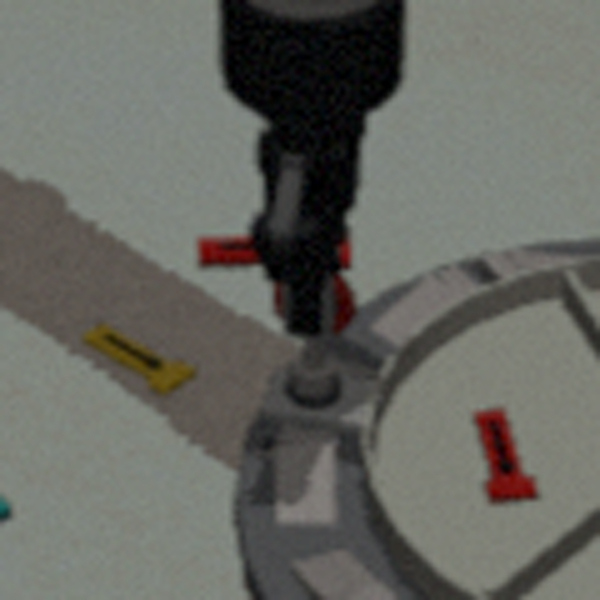

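View pics/w4.png

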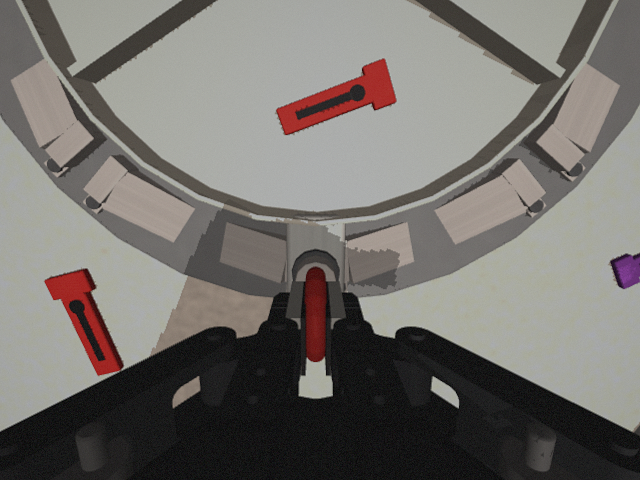

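apply_moves(
  rows=[
    [[0,-1.4,-0.5],[0,0,0.5],1.0],
    [[0,-2.9,0],[0,0,1],1.0],
    [[0.1,-5.7,0],[0,0,2],1.0],
    [[0.1,-5.7,0],[0,0,2],1.0],
    [[0.1,-5.7,0],[0,0,2],1.0],
    [[0.1,-5.7,0],[0,0,2],1.0],
    [[0.1,-5.7,0],[0,0,2],1.0],
    [[0,-2.9,0],[0,0,1],1.0],
    [[0,0,0],[0,0,0],1.0],
  ],
)

```text
t: 7.38
eef_pos: [0.4536, -0.0933, 0.0828]
tcp_rot: [0.995, 0.098, -0.0, -0.0]
ft_force: [2.2, 0.6, -7.7]
opening: 0.007
```

```bash
python3 -c "
from h import *
print(tc(bot.read_state()))
"
```

```text
t7.38 th=0.2224 r=164.6 z=82.8 yawerr=0.22deg tilt=0.02 open=7.0 f_tool=[ 2.3 -0.2  7.7]
```

apply_moves(
  rows=[
    [[0,-2.9,0],[0,0,1],1.0],
    [[0.2,-8.6,0],[0,0,3],1.0],
    [[0.2,-8.6,0],[0,0,3],1.0],
    [[0.2,-8.6,0],[0,0,3],1.0],
    [[0.2,-8.6,0],[0,0,3],1.0],
    [[0.2,-8.6,0],[0,0,3],1.0],
    [[0.2,-8.6,0],[0,0,3],1.0],
    [[0.2,-8.6,0],[0,0,3],1.0],
    [[0.2,-8.6,0],[0,0,3],1.0],
    [[0.2,-8.6,0],[0,0,3],1.0],
    [[0.1,-5.7,0],[0,0,2],1.0],
    [[0,0,0],[0,0,0],1.0],
  ],
)

```text
t: 8.88
eef_pos: [0.459, -0.0085, 0.0828]
tcp_rot: [0.987, -0.162, -0.0, -0.0]
ft_force: [1.9, 0.8, -6.9]
opening: 0.0068
```

```bash
python3 -c "
from h import *
im,s=shot('wrist','w5.png');print(tc(s))
im,s=shot('top','t5.png'); cv2.imwrite('pics/t5c.png',cv2.resize(im[160:310,150:350],None,fx=4,fy=4,interpolation=cv2.INTER_CUBIC)[:,:,::-1])
print(tc(bot.read_state()))
"
```

```text
t8.88 th=0.7441 r=165.0 z=82.8 yawerr=0.14deg tilt=0.00 open=6.8 f_tool=[ 1.6 -1.4  6.9]
t8.97 th=0.7423 r=165.0 z=82.7 yawerr=0.02deg tilt=0.01 open=7.1 f_tool=[ 0.9 -1.   7.2]
```

View pics/w5.png

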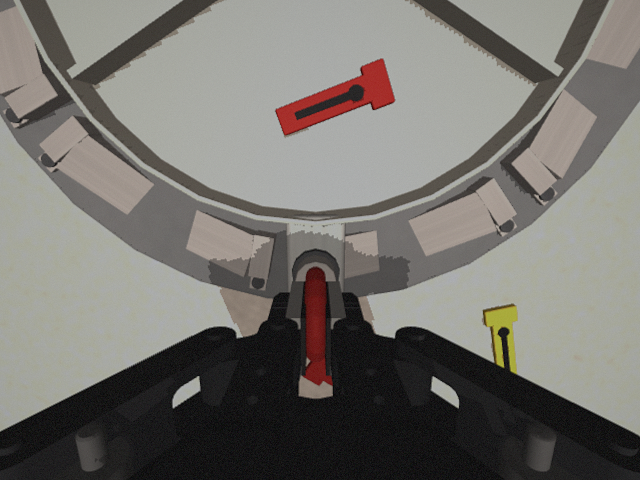

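View pics/t5c.png

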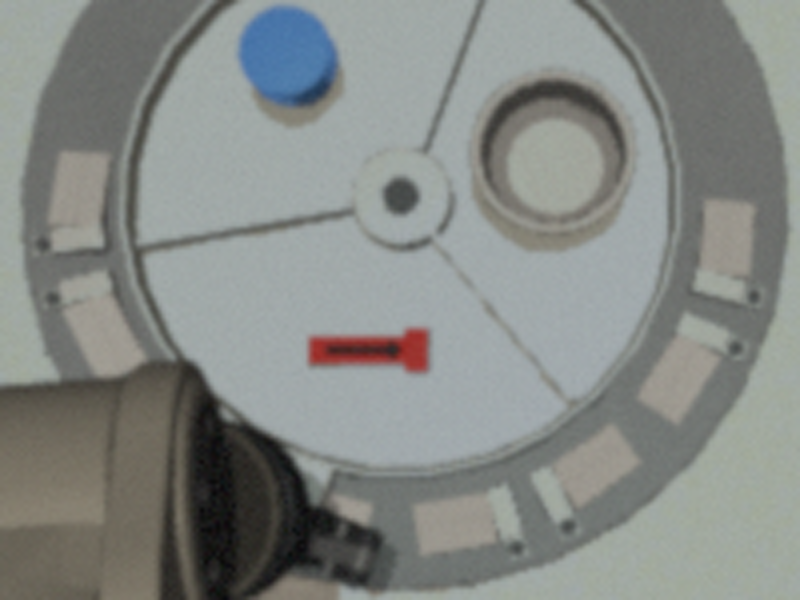

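apply_moves(
  rows=[
    [[0,-2.8,0],[0,0,1],1.0],
    [[0,-2.8,0],[0,0,1],1.0],
    [[0,0,0],[0,0,0],1.0],
    [[0,0,1],[0,0,0],1.0],
    [[0,0,1],[0,0,0],1.0],
    [[0,0,0],[0,0,0],1.0],
    [[0,0,0],[0,0,0],1.0],
  ],
)

```text
t: 9.85
eef_pos: [0.4607, -0.0034, 0.0808]
tcp_rot: [0.984, -0.18, -0.0, -0.0]
ft_force: [0.7, 1.6, -7.2]
opening: 0.0069
```

```bash
python3 -c "
from h import *
print(tc(bot.read_state()))
"
```

```text
t9.85 th=0.7767 r=165.0 z=80.8 yawerr=-0.03deg tilt=0.01 open=6.9 f_tool=[ 0.1 -1.7  7.2]
```

Lower in small steps until the spring load leaves the hand.

apply_moves(
  rows=[
    [[0,0,0.5],[0,0,0],1.0],
    [[0,0,0],[0,0,0],1.0],
    [[0,0,0],[0,0,0],1.0],
  ],
)

```text
t: 10.22
eef_pos: [0.4607, -0.0035, 0.0803]
tcp_rot: [0.984, -0.18, -0.0, -0.0]
ft_force: [1.0, 0.8, -6.3]
opening: 0.0075
```

```bash
python3 -c "
from h import *
print(tc(bot.read_state()))
"
```

```text
t10.22 th=0.7763 r=165.0 z=80.3 yawerr=-0.06deg tilt=0.00 open=7.5 f_tool=[ 0.7 -1.1  6.3]
```

apply_moves(
  rows=[
    [[0,0,0.5],[0,0,0],1.0],
    [[0,0,0],[0,0,0],1.0],
    [[0,0,0],[0,0,0],1.0],
  ],
)

```text
t: 10.6
eef_pos: [0.4607, -0.0035, 0.0798]
tcp_rot: [0.984, -0.18, -0.0, -0.0]
ft_force: [1.0, 2.0, -5.6]
opening: 0.007
```

```bash
python3 -c "
from h import *
print(tc(bot.read_state()))
"
```

```text
t10.60 th=0.7764 r=165.0 z=79.8 yawerr=-0.06deg tilt=0.00 open=7.0 f_tool=[ 0.3 -2.2  5.6]
```

apply_moves(
  rows=[
    [[0,0,0.5],[0,0,0],1.0],
    [[0,0,0],[0,0,0],1.0],
    [[0,0,0],[0,0,0],1.0],
  ],
)

```text
t: 10.98
eef_pos: [0.4608, -0.0035, 0.0795]
tcp_rot: [0.984, -0.18, 0.0, 0.0]
ft_force: [0.1, 0.7, -2.5]
opening: 0.0072
```

```bash
python3 -c "
from h import *
print(tc(bot.read_state()))
"
```

```text
t10.97 th=0.7764 r=164.9 z=79.5 yawerr=-0.05deg tilt=0.00 open=7.2 f_tool=[-0.1 -0.7  2.5]
```

apply_moves(
  rows=[
    [[0,0,0.5],[0,0,0],1.0],
    [[0,0,0],[0,0,0],1.0],
    [[0,0,0],[0,0,0],1.0],
  ],
)

```text
t: 11.35
eef_pos: [0.4608, -0.0035, 0.0792]
tcp_rot: [0.984, -0.18, 0.0, 0.0]
ft_force: [-1.7, 1.2, 2.3]
opening: 0.007
```

```bash
python3 -c "
from h import *
print(tc(bot.read_state()))
"
```

```text
t11.35 th=0.7764 r=164.9 z=79.2 yawerr=-0.06deg tilt=0.01 open=7.0 f_tool=[-2.  -0.5 -2.3]
```

apply_moves(
  rows=[
    [[0,0,-0.3],[0,0,0],0.9],
    [[0,0,0],[0,0,0],0.75],
    [[0,0,0],[0,0,0],0.64],
    [[0,0,0],[0,0,0],0.64],
    [[0,0,5],[0,0,0],0.64],
    [[0,0,8],[0,0,0],0.64],
    [[0,0,0],[0,0,0],0.64],
  ],
)

```text
t: 12.22
eef_pos: [0.4598, -0.0036, 0.065]
tcp_rot: [0.984, -0.18, -0.001, 0.0]
ft_force: [-0.3, 0.2, -0.6]
opening: 0.0309
```

```bash
python3 -c "
from h import *
im,s=shot('wrist','w6.png');print(tc(s))
ringw(im,s,.095)
im,s=shot('scene','s6.png'); c=im[150:270,230:350]; cv2.imwrite('pics/s6c.png',cv2.resize(c,None,fx=5,fy=5,interpolation=cv2.INTER_CUBIC)[:,:,::-1])
"
```

```text
t12.22 th=0.7737 r=165.8 z=65.0 yawerr=-0.21deg tilt=0.14 open=30.9 f_tool=[-0.3 -0.1  0.6]
[ 270   47  131   85 3794] [341.5  91. ] tool xy mm [ 81.4   8.5 -30. ]
[ 302  278   67  120 3528] [322.4 347.7] tool xy mm [ -5.3   3.3 -30. ]
```

View pics/w6.png

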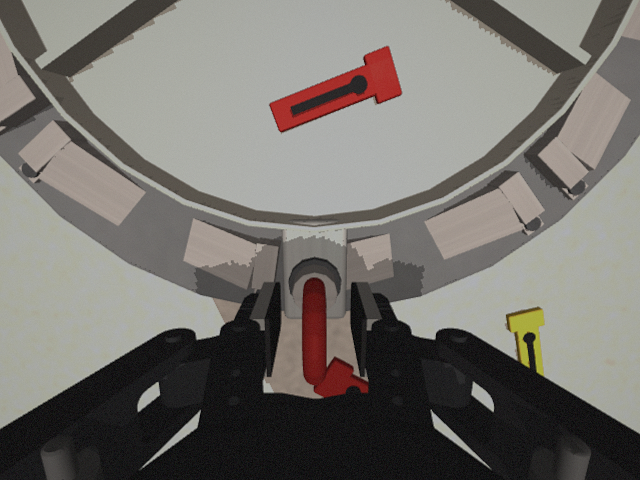

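View pics/s6c.png

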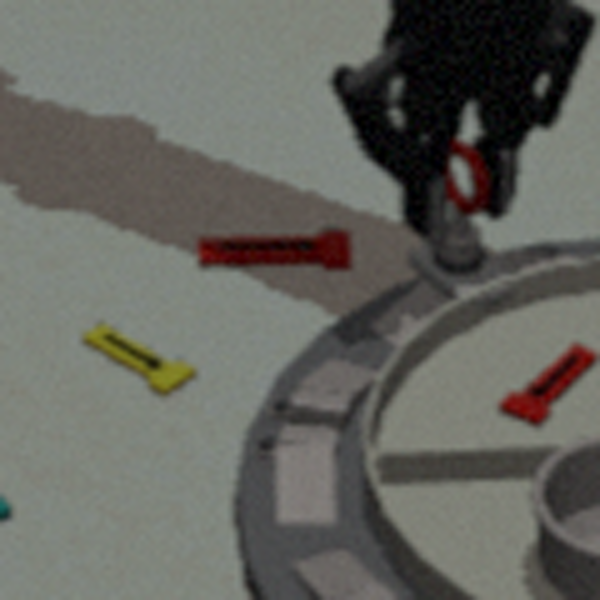

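apply_moves(
  rows=[
    [[0,0,6],[0,0,0],0.64],
    [[0,0,6],[0,0,0],0.64],
    [[0,0,4],[0,0,0],0.64],
    [[0,0,0],[0,0,0],0.64],
    [[0,0,0],[0,0,0],0.64],
  ],
)

```text
t: 12.95
eef_pos: [0.4609, -0.0036, 0.0501]
tcp_rot: [0.984, -0.18, 0.0, -0.0]
ft_force: [0.5, 0.8, 0.1]
opening: 0.0307
```

```bash
python3 -c "
from h import *
print(tc(bot.read_state()))
im,s=shot('wrist','w7.png');print(tc(s))
"
```

```text
t12.95 th=0.7764 r=164.8 z=50.1 yawerr=-0.06deg tilt=0.01 open=30.7 f_tool=[ 0.2 -0.9 -0.1]
t12.95 th=0.7764 r=164.8 z=50.1 yawerr=-0.06deg tilt=0.01 open=30.7 f_tool=[ 0.2 -0.9 -0.1]
```

View pics/w7.png

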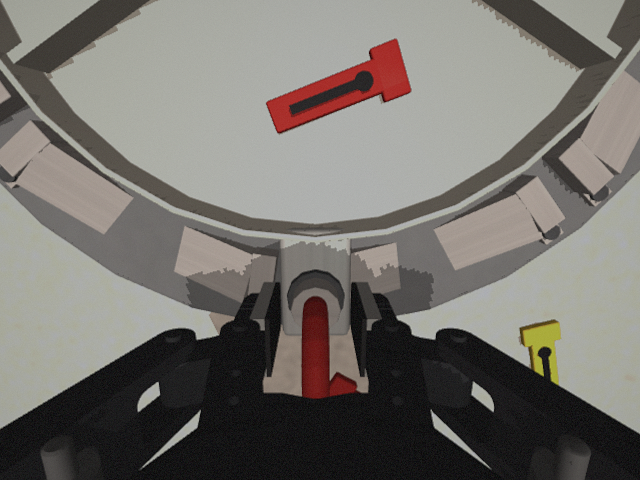

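apply_moves(
  rows=[
    [[0,-2,0],[0,0,0.7],0.64],
    [[0,-2,0],[0,0,0.7],0.64],
    [[0,-1,0],[0,0,0.3],0.64],
    [[0,-1,0],[0,0,0.3],0.64],
    [[0,-1,0],[0,0,0.4],0.64],
    [[0,0,0],[0,0,0],0.64],
  ],
)

```text
t: 13.75
eef_pos: [0.4632, 0.002, 0.0501]
tcp_rot: [0.98, -0.201, -0.0, 0.001]
ft_force: [-1.6, -4.0, 1.4]
opening: 0.0306
```

```bash
cat >> h.py <<'E'
def sl(fn=None):
    im,s=shot('wrist',fn or 'tmp.png'); print(tc(s)); hsv=cv2.cvtColor(im[:,:,::-1].copy(),cv2.COLOR_BGR2HSV)
    m=((hsv[:,:,1]>130)&((hsv[:,:,0]<10)|(hsv[:,:,0]>170)))
    for r in(300,310,320,330,340,350,360,370,380): 
        x=np.where(m[r,270:360])[0]+270
        print(r,(x.min(),x.max()) if len(x) else None,end=' ')
    print()
E
python3 -c "
from h import *
sl('w8.png')
"
```

```text
t13.75 th=0.8129 r=164.8 z=50.1 yawerr=-0.41deg tilt=0.07 open=30.6 f_tool=[ 0.1  4.3 -1.4]
300 (np.int64(321), np.int64(337)) 310 (np.int64(318), np.int64(341)) 320 (np.int64(318), np.int64(342)) 330 (np.int64(318), np.int64(343)) 340 (np.int64(318), np.int64(344)) 350 (np.int64(319), np.int64(345)) 360 (np.int64(319), np.int64(346)) 370 (np.int64(320), np.int64(346)) 380 (np.int64(320), np.int64(359))
```

View pics/w8.png

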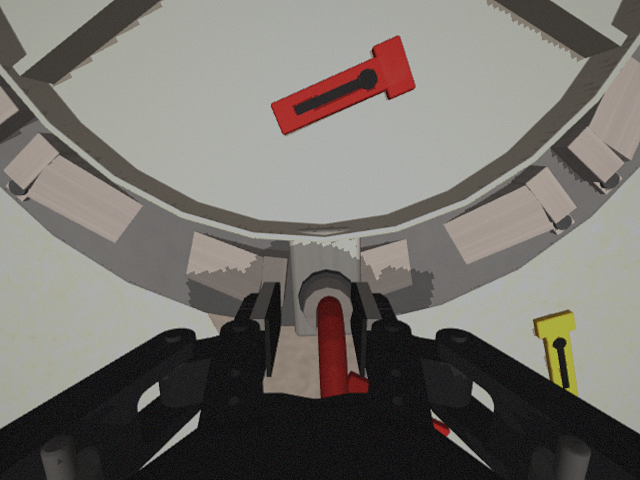

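apply_moves(
  rows=[
    [[0,-1,0],[0,0,0.3],0.64],
    [[0,-1,0],[0,0,0.4],0.64],
    [[0,0,0],[0,0,0],0.64],
  ],
)

```text
t: 14.18
eef_pos: [0.4644, 0.0051, 0.0501]
tcp_rot: [0.978, -0.206, 0.0, -0.0]
ft_force: [-1.1, -2.8, 2.3]
opening: 0.0307
```

```bash
python3 -c "
from h import *
sl()
"
```

```text
t14.18 th=0.8331 r=164.9 z=50.1 yawerr=0.10deg tilt=0.03 open=30.7 f_tool=[ 0.2  3.  -2.3]
300 (np.int64(321), np.int64(337)) 310 (np.int64(318), np.int64(341)) 320 (np.int64(318), np.int64(342)) 330 (np.int64(318), np.int64(343)) 340 (np.int64(318), np.int64(344)) 350 (np.int64(319), np.int64(345)) 360 (np.int64(319), np.int64(345)) 370 (np.int64(319), np.int64(346)) 380 (np.int64(320), np.int64(359))
```

apply_moves(
  rows=[
    [[0,-1,0],[0,0,0.3],0.64],
    [[0,-1,0],[0,0,0.4],0.64],
    [[0,0,0],[0,0,0],0.64],
  ],
)

```text
t: 14.6
eef_pos: [0.4651, 0.0069, 0.0501]
tcp_rot: [0.977, -0.212, 0.0, -0.0]
ft_force: [-0.1, -3.7, 2.3]
opening: 0.031
```

```bash
python3 -c "
from h import *
sl()
"
```

```text
t14.60 th=0.8446 r=164.9 z=50.1 yawerr=0.05deg tilt=0.02 open=31.0 f_tool=[ 1.5  3.4 -2.3]
300 (np.int64(321), np.int64(337)) 310 (np.int64(318), np.int64(341)) 320 (np.int64(318), np.int64(342)) 330 (np.int64(318), np.int64(343)) 340 (np.int64(318), np.int64(356)) 350 (np.int64(319), np.int64(345)) 360 (np.int64(319), np.int64(345)) 370 (np.int64(319), np.int64(346)) 380 (np.int64(320), np.int64(359))
```

apply_moves(
  rows=[
    [[0,-1,0],[0,0,0.3],0.64],
    [[0,-1,0],[0,0,0.4],0.64],
    [[0,0,0],[0,0,0],0.64],
  ],
)

```text
t: 15.02
eef_pos: [0.4661, 0.01, 0.05]
tcp_rot: [0.976, -0.218, 0.0, -0.001]
ft_force: [0.1, 0.1, -0.8]
opening: 0.0311
```

```bash
python3 -c "
from h import *
sl()
"
```

```text
t15.03 th=0.8643 r=165.4 z=50.0 yawerr=0.52deg tilt=0.12 open=31.1 f_tool=[ 0.1 -0.1  0.8]
300 (np.int64(319), np.int64(338)) 310 (np.int64(317), np.int64(341)) 320 (np.int64(317), np.int64(342)) 330 (np.int64(318), np.int64(342)) 340 (np.int64(318), np.int64(343)) 350 (np.int64(318), np.int64(344)) 360 (np.int64(318), np.int64(344)) 370 (np.int64(318), np.int64(345)) 380 (np.int64(319), np.int64(345))
```

apply_moves(
  rows=[
    [[0,-0.7,0],[0,0,0.3],0.64],
    [[0,-0.7,0],[0,0,0.2],0.64],
    [[0,0,0],[0,0,0],0.64],
  ],
)

```text
t: 15.45
eef_pos: [0.4665, 0.01, 0.0501]
tcp_rot: [0.975, -0.222, 0.0, -0.0]
ft_force: [-0.8, 0.7, 0.4]
opening: 0.0306
```

```bash
python3 -c "
from h import *
sl()
"
```

```text
t15.45 th=0.8654 r=165.0 z=50.1 yawerr=0.06deg tilt=0.02 open=30.6 f_tool=[-1.  -0.2 -0.4]
300 (np.int64(301), np.int64(322)) 310 (np.int64(300), np.int64(323)) 320 (np.int64(300), np.int64(323)) 330 (np.int64(300), np.int64(323)) 340 (np.int64(299), np.int64(323)) 350 (np.int64(299), np.int64(323)) 360 (np.int64(299), np.int64(323)) 370 (np.int64(299), np.int64(323)) 380 (np.int64(300), np.int64(323))
```

```bash
python3 -c "
from h import *
im,s=shot('scene','s9.png'); c=im[150:270,230:350]; cv2.imwrite('pics/s9c.png',cv2.resize(c,None,fx=5,fy=5,interpolation=cv2.INTER_CUBIC)[:,:,::-1])
sl('w9.png')
"
```

```text
t15.55 th=0.8640 r=165.0 z=50.1 yawerr=-0.04deg tilt=0.00 open=30.6 f_tool=[ 0.1 -0.6  0.4]
300 (np.int64(300), np.int64(322)) 310 (np.int64(299), np.int64(322)) 320 (np.int64(299), np.int64(322)) 330 (np.int64(299), np.int64(322)) 340 (np.int64(299), np.int64(322)) 350 (np.int64(299), np.int64(322)) 360 (np.int64(299), np.int64(322)) 370 (np.int64(299), np.int64(322)) 380 (np.int64(299), np.int64(322))
```

View pics/w9.png

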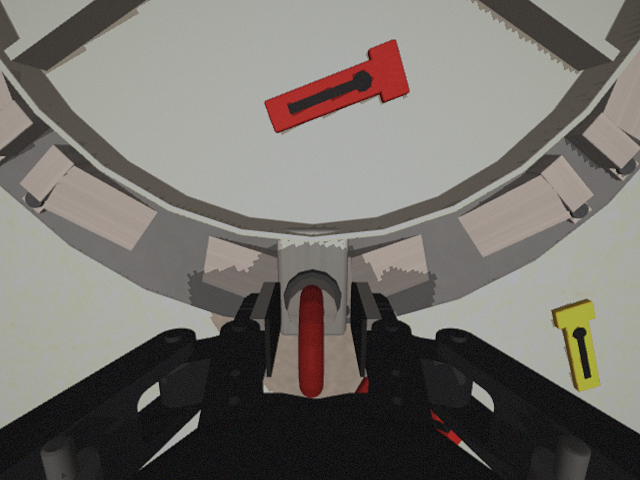

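View pics/s9c.png

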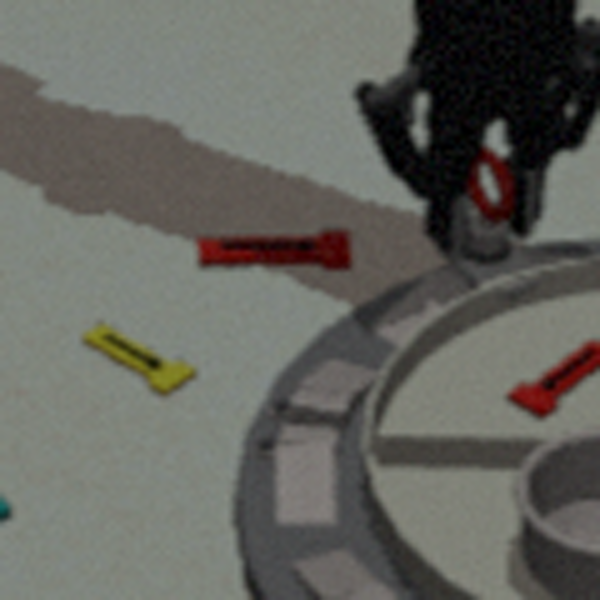

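apply_moves(
  rows=[
    [[0,-1,-4],[0,0,0],0.64],
    [[0,0,-8],[0,0,0],0.6],
    [[0,0,-16],[0,0,0],0.5],
    [[0,0,-20],[0,0,0],0.5],
    [[0,0,-20],[0,0,0],0.5],
    [[0,0,-20],[0,0,0],0.5],
    [[-15,0,-20],[0,0,0],0.5],
    [[0,0,0],[0,0,0],0.5],
    [[0,0,0],[0,0,0],0.5],
  ],
)

```text
t: 16.73
eef_pos: [0.4533, 0.0168, 0.1578]
tcp_rot: [0.975, -0.223, 0.0, 0.0]
ft_force: [1.0, 0.4, 0.6]
opening: 0.0426
```

```bash
python3 -c "
from h import *
sl('w10.png'); im=cv2.imread('pics/w10.png')[:,:,::-1].copy(); s=bot.read_state(); ringw(im,s,.085)
# predicted ring bar outline if home at given tray angles
for z in(.083,.094):
  for th in(.85,.86,.87): print(z,th,wproj(s,[ringpt(z,th),ringpt(z+.015,th)]).round(1).tolist())
im,s=shot('scene','s10.png'); cv2.imwrite('pics/s10c.png',cv2.resize(im[170:310,260:470],None,fx=3.8,fy=3.8,interpolation=cv2.INTER_CUBIC)[:,:,::-1])
for z in(.083,.094): print('scene ring',z,proj('scene',[ringpt(z,.857)]))
hsv=cv2.cvtColor(im[:,:,::-1].copy(),cv2.COLOR_BGR2HSV)
m=((hsv[:,:,1]>120)&((hsv[:,:,0]<10)|(hsv[:,:,0]>170))).astype(np.uint8)
n,l,st,cen=cv2.connectedComponentsWithStats(m)
print([(st[i].tolist(),cen[i].round(1).tolist()) for i in range(1,n) if st[i,4]>20])
"
```

```text
t16.73 th=0.8675 r=179.8 z=157.8 yawerr=0.15deg tilt=0.02 open=42.6 f_tool=[ 0.8 -0.8 -0.6]
300 (np.int64(344), np.int64(359)) 310 (np.int64(340), np.int64(359)) 320 None 330 None 340 None 350 None 360 None 370 None 380 None 
[ 286   63   86   55 1612] [332.4  91.4] tool xy mm [96.3 10.5 72.4]
[308 200  13  59 679] [313.7 228.9] tool xy mm [15.7 -0.3 72.4]
[340 284  25  32 555] [354.  301.1] tool xy mm [-33.8  26.5  72.4]
0.083 0.85 [[318.5, 229.2], [318.7, 234.8]]
0.083 0.86 [[315.9, 229.2], [316.0, 234.8]]
0.083 0.87 [[313.3, 229.2], [313.2, 234.8]]
0.094 0.85 [[318.7, 233.2], [318.9, 239.5]]
0.094 0.86 [[316.0, 233.2], [316.0, 239.5]]
0.094 0.87 [[313.2, 233.2], [313.1, 239.5]]
scene ring 0.083 [[325.9732297  186.70376239]]
scene ring 0.094 [[326.16853349 182.82592118]]
[([31, 44, 12, 19, 109], [36.7, 53.4]), ([324, 180, 8, 14, 61], [327.6, 186.9]), ([270, 196, 30, 8, 170], [285.4, 199.7]), ([332, 218, 20, 15, 107], [341.7, 225.4])]
```

View pics/w10.png

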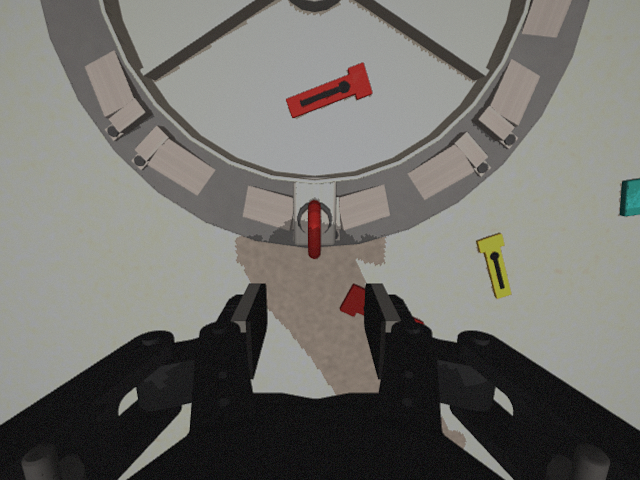

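View pics/s10c.png

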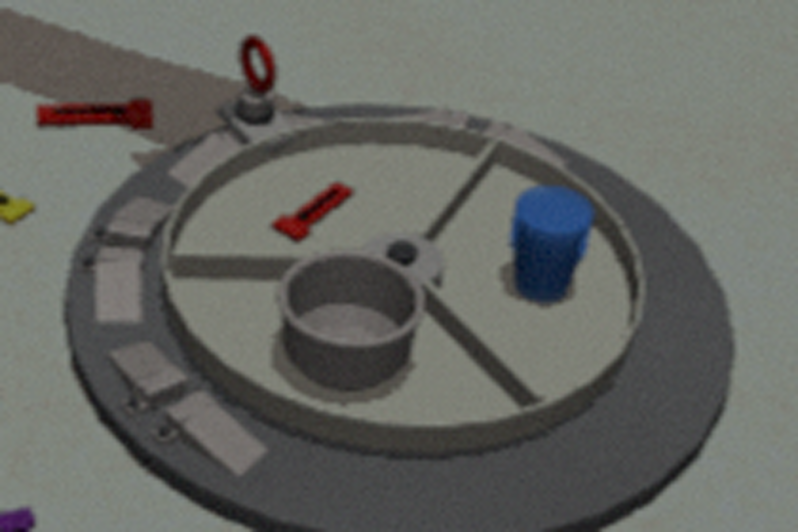

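```bash
python3 -c "
from h import *
close_job(); print('ok')"
```

```text
the job is handed in; nothing more can be done
ok
```

I moved the tray on one station clockwise, and the pin has dropped into the next notch, with the tray at about 0.86–0.87 rad. The job is handed in and took about 17 s of the 72 s; no verdict was reported.

**How it went:** I gripped the ring and lifted it about 13 mm, then carried the tray round to about 0.78 rad. There I set the pin down on the flat just before the notch and let go of the ring. With open fingers either side of the sleeve, I eased the tray on in steps of about 1 mm until the pin dropped in. The highest push I read was about 4.3 N along the way round. I then let go and drew the arm clear.

**Last checks:**
- **Pin home:** the ring's height in the scene view (row 186.9, against 186.7 expected for home and 182.8 if still up on the flat) and the wrist view (row 228.9, against 229.2) both fit a fully home pin.
- **Things in the tray:** the gallipot and cup stack are upright in the tray, and the slide clamp is lying in it.
- **Clipboard frame:** the arm never worked near it, but I took no final measurement of its position.

**Disagreements:**
- The top and wrist cameras placed the turntable about 1.8 mm apart. I went by the wrist camera.
- One carrying move ended about 2° short, so I made up the difference before setting the pin down.
- The notch looked to be at 0.857 rad in the top view, and the tray ended at about 0.866. That difference is within its play.

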